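# Shut the tea drawer and the biscuit tin against the ants

## Robot

A 6-joint arm with a two-finger parallel gripper is mounted at the origin on the work surface. World frame = base frame: x ahead of the robot, y to its left, z up, the work surface at z = 0. Lengths are in m, angles in rad, forces in N, time in s.
With the tool pointing down it reaches from about 0.25 to 0.725 m from the base axis. Payload 9.7 kg.
Tool frame: the origin (TCP) lies midway between the tips of the shut fingers; the grasp point (between the pads) lies 19 mm behind it; z points along the fingers, y is the line along which they close (so a half turn about z gives the same grasp; the last joint's range is limited). The gripper opens to 85 mm and grips with 20 to 120 N. Pads are 22 mm wide; open, the fingers measure 114 mm over their backs; the gripper's body (76 mm by 85 mm) begins 54 mm behind the grasp point. The pads swing forward as they close: fully open they stand 13 mm farther back than shut.
Start: joints at [1.275, 0.087, 0.176, 1.66, 0, 1.571], TCP at [0.16, 0.526, 0.198] pointing down, gripper open.
Joint ranges: [-3.13, 3.13], [-0.85, 1.81], [-1.15, 1.24], [-2.2, 2.28], [-1.44, 1.52], [-3.14, 3.14]. Speed limits (rad/s): [2.22, 2.22, 2.57, 3.14, 3.14, 3.14].

## Interface

Orientations are given as a unit quaternion [x, y, z, w].
In Python, from bench import r, optics, ticket gives the robot as it stands.
- The arm moves only by the tool servo_tool, never from a script. Its argument "rows" is a list of rows, each a list of 7 numbers: the finger opening in cm, from 0 to 8.54, then the shift along the tool's x, y, z in cm, then the turn, a rotation vector about the tool's x, y, z in degrees. A call has exactly 5 rows; each row shifts and turns the commanded pose from where the row before left it, along the tool's axes as they then stand; what a row does not reach is not made up. A row lasts 1/8 s, in which the tool goes at most 62.5 mm and 10.7 degrees, less where a joint would pass 70% of its speed; a pose out of reach is approached as far as the arm can. A call is refused whole if a number of a shift passes 6.25 or a number of a turn 10.7, either way. A call with a gripper value outside its range is refused whole. The fingers move at their own pace and stop on an object; "grip_force" is the grip in N (left out, the last holds). Time passes only in rows, so rows that do not move let the fingers close, or fill a call up. It gives the time, the measured TCP pose, the force, the opening and the grip force at its end, in the units of the state.
- r.get_obs(): the state, without advancing time (a new reading comes with each control period).
- optics.read_camera(name): name is "side" or "top"; returns a dict with "pixels" (400x640x3 uint8, red, green, blue), "z_map" (400x640 float32, m along the optical axis (not along the pixel's ray), 0 where there is no reading), "mtx" (3x3 intrinsics, pixels), "dist_coeffs" ([k1, k2, p1, p2, k3] as OpenCV has them; the pictures are not rectified), "eye" and "orientation" of the camera in the world. Camera axes: x right, y down, z forward; pixel columns grow to the right and rows downward; lengths in m; the calibration is good to about 2 mm. A picture is of the moment at which its call begins.
- ticket.hand_in(): hands the job in; it is judged then, once.
The state is a dict: "time_s": time; "joint_positions": joint angles; "qvel": joint speeds; "joint_efforts": joint torques, N m; "position": TCP position; "orientation": TCP orientation; "wrist_force": force on the tool from outside, world axes, zero at the start; "wrist_torque": the same for the moment, N m; "grip_width": finger opening in m; "finger_force": force on a finger pad.
Only numpy, scipy, OpenCV 4.12 (cv2) and the standard library are available. Lean on these libraries where they do the work, as an engineer would, in place of code of your own. Each camera call takes 0.05 s, during which the arm holds its last target. There are 200 camera calls.

## Task

Close up the tea corner against the ants: push the tea chest's open drawer fully home, and push the biscuit tin's open lid all the way down shut, in either order, using the fingertips on the outside of the drawer front and of the lid only. Do not reach into the drawer or under the lid, do not pick up anything, leave the chest and the tin standing where they are, and leave the cups, teapot, pitcher, tray and blue cap alone.

Things in the scene. Friction and masses are not known exactly. Their poses are not given: they have to be found in the camera images.
- chest: loose bamboo tea chest (3 kg, on rubber-like base), 170 deep x 180 wide x 100 mm high, with one drawer in its front. Origin: on the counter, under the middle of its front edge; the chest runs from there along its +x, its y is across, z up. The drawer front faces its -x.
- drawer (a joint): how far the drawer is pulled out along the chest's -x, in m: 0 = fully home, front flush with the chest; 0.10 = at its stop. Stays where it is left; takes 1 to 2 N to slide.
- drawer_front (a point): centre of the outer face of the dark wooden drawer front, on the moving drawer: flat, no handle, 156 wide x 76 mm high x 12 mm thick, this point 50 mm above the counter; the front's top edge is 88 mm above the counter.
- drawer_inside: the inner lining behind the drawer front and the tea packets in the drawer (not to be touched). Its frame moves with the drawer; origin at counter level under the middle of the drawer front's outer face.
- tin: loose red biscuit tin (open, paper-wrapped biscuit packets show inside) with a yellow band and a yellow hinged lid with a red panel on its outer face (about 1 kg), 130 deep x 160 wide, rim 100 mm above the counter. Origin: on the counter, under the middle of its hinge; the tin runs from there along its -x (towards the robot), its y is along the hinge, z up.
- tin_hinge (a point): middle of the lid's hinge line, 103 mm above the counter, at the tin's far edge.
- lid (a joint): opening angle of the lid in rad: 0 = shut, lying flat on the rim; 1.57 = upright; up to 1.85 leaning away from the tin. The stiff hinge holds the lid wherever it is left; the free edge needs 1 to 2 N to move.
- lid_edge (a point): middle of the lid's free edge, 120 mm from the hinge line, mid-thickness. The lid is a plate 130 x 160 mm, 6 mm thick, its mid-plane passing through the hinge line, no handle. Shut, its outer (upper) face lies 106 mm above the counter; open, that outer face looks away from the robot.
- lid_inside: the bare steel lining on the underside of the lid (not to be touched), 3 mm thick. Its frame is the lid's, origin on the hinge line.
- pitcher: tall grey plastic pitcher, 200 mm high, 112 mm wide, handle to its +y reaching 101 mm from the axis; loose. Origin: centre of its underside.
- teapot: glass teapot with steel lid, 125 mm high, 132 mm wide, spout to its +x and handle to its -x reaching about 105 mm; loose. Origin: centre of its underside.
- cup_a: stainless steel cup on the counter between the chest and the tin, 80 mm high, 70 mm across; loose. Origin: centre of its underside.
- cup_b: stainless steel cup standing in the bamboo tray, 80 mm high, 70 mm across; loose. Origin: centre of its underside.
- tray: bamboo tray, 200 x 150 x 25 mm high, fixed. Origin: centre of its underside.
- cap: blue plastic bottle cap, 42 mm across, 16 mm high, loose on the counter. Origin: centre of its underside.
Mind the look-alikes: they are no part of the job. Leave any turquoise look-alike of the chest alone.

How it is judged:
At the end, for the whole second after the job is handed in: The drawer is within 4 mm of fully home and the lid within 0.05 rad (6 mm at its edge) of shut; chest and tin stand level, at rest, within 15 mm of where they stood (value of joint drawer below 0.004 m and value of joint lid below 0.05 rad and distance of each of chest, tin from where it was at the start of the episode below 0.015 m and angle between each of chest, tin's own z axis and vertical below 0.05 rad and linear speed of each of chest, tin below 0.02 m/s); the robot touches nothing.
It fails at once if the chest is lifted, tipped or shoved more than 15 mm (distance of chest from where it was at the start of the episode above 0.015 m or height (world z) of chest above 0.012 m or angle between chest's own z axis and vertical above 0.15 rad).
It fails at once if the tin is lifted, tipped or shoved more than 15 mm (distance of tin from where it was at the start of the episode above 0.015 m or height (world z) of tin above 0.012 m or angle between tin's own z axis and vertical above 0.15 rad).
It fails at once if the fingers touch the inside of the drawer or the underside of the lid (reaching in or pinching) (contact force between the fingers and drawer_inside above 0.5 N or contact force between the fingers and lid_inside above 0.5 N).
It fails at once if a cup, the teapot, the pitcher or the cap is moved more than 20 mm or tipped (distance of any of cup_a, cup_b, teapot, pitcher, cap from where it was at the start of the episode above 0.02 m or angle between any of cup_a, cup_b, teapot, pitcher's own z axis and vertical above 0.5 rad).
It also fails if it takes over 54 s, if anything falls off the work surface, if the arm or the gripper's body presses on something with over 40 N, if the wrist force passes 120 N, or if a joint passes its speed limit or range.

## Working session

There is one attempt and no reset: what is moved stays moved. The work goes in short steps, Python scripts to look and compute and a tool call to move; the robot and the scene stay as the last step left them, time stands still between calls to the robot, and variables do not carry over. Pictures are saved under pics/ and viewed, at most 10 in all, crops included, and the job is handed in when it is done.

Besides the shell and the picture viewer there is one more tool, called after "Request:" by a JSON object that holds its "method" and its "body", one argument or row to a line. servo_tool: Moves the arm, as the interface text tells. Its arguments: {"type":"object","properties":{"rows":{"type":"array","items":{"type":"array","items":{"type":"number"}}},"grip_force":{"type":"number"}},"required":["rows"]}

```bash
mkdir -p pics
cat > h.py <<'E'
import numpy as np, cv2
from scipy.spatial.transform import Rotation as R
from bench import r, optics, ticket
def cam(n):
    d=optics.read_camera(n); K=np.array(d["mtx"],float); D=np.array(d["dist_coeffs"],float)
    h,w=d["z_map"].shape; u,v=np.meshgrid(np.arange(w),np.arange(h))
    p=cv2.undistortPoints(np.stack([u,v],-1).reshape(-1,1,2).astype(float),K,D).reshape(h,w,2)
    z=d["z_map"]; P=np.dstack([p[...,0]*z,p[...,1]*z,z])
    o=np.array(d["orientation"]); M=R.from_quat(o).as_matrix() if o.size==4 else o
    W=P@M.T+np.array(d["eye"]); W[z==0]=np.nan
    return d["pixels"],W
def save(n,img): cv2.imwrite("pics/"+n,img[...,::-1])
E
python3 - <<'E'
from h import *
for n in("top","side"):
    p,W=cam(n); save(n+"0.png",p); np.savez(n+"0.npz",p=p,W=W)
o=r.get_obs(); print({k:np.round(v,3) for k,v in o.items()})
E
```

```text
{'time_s': np.float64(0.1), 'joint_positions': array([1.275, 0.087, 0.175, 1.66 , 0.   , 1.571]), 'qvel': array([-0.   , -0.002,  0.   , -0.001, -0.002,  0.001]), 'joint_efforts': array([ 1.0000e-03, -5.2156e+01,  4.6565e+01,  1.6000e-02,  0.0000e+00,
       -0.0000e+00]), 'position': array([0.16 , 0.526, 0.197]), 'orientation': array([ 0.147,  0.989, -0.001, -0.   ]), 'wrist_force': array([-0.466,  0.332,  0.161]), 'wrist_torque': array([ 0.015, -0.039,  0.003]), 'finger_force': np.float64(0.0), 'grip_width': np.float64(0.086)}
```

View pics/top0.png

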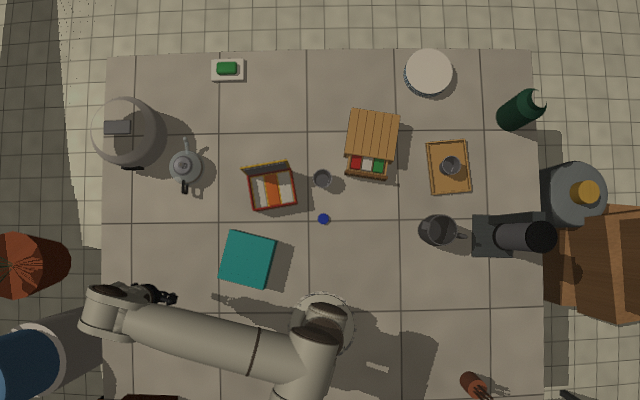

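View pics/side0.png

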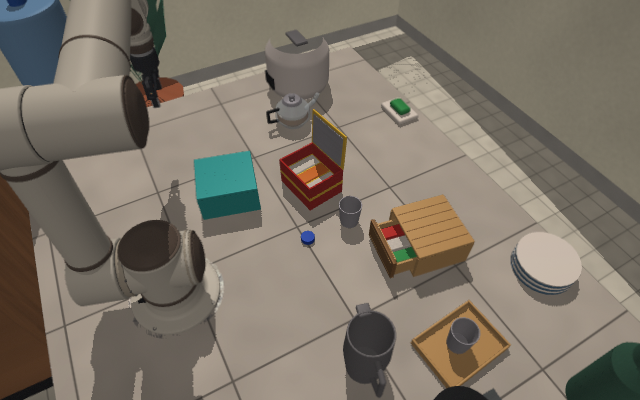

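The top view shows the chest at (372,140) with its drawer open toward the robot. The tin is at (272,188), with its lid upright at the far edge (268,168), cup_a at (322,178), and the cap at (323,218). The turquoise look-alike is at (248,258). Next I fit the poses.

Run:
```python
from h import *
t=np.load("top0.npz");s=np.load("side0.npz")
def reg(A,u0,u1,v0,v1): return A["W"][v0:v1,u0:u1].reshape(-1,3),A["p"][v0:v1,u0:u1].reshape(-1,3).astype(int)
def rect(n,Q):
    c,sz,a=cv2.minAreaRect(Q[:,:2].astype(np.float32)); print(n,len(Q),np.round(c,4),np.round(sz,4),round(a,2),np.round(cv2.boxPoints((c,sz,a)),3).tolist(),"z",np.round(np.nanpercentile(Q[:,2],[5,50,95]),3))
W,p=reg(t,335,410,100,190)
rect("chesttop",W[(W[:,2]>.094)&(W[:,2]<.106)])
rect("drawer+",W[(W[:,2]>.082)&(W[:,2]<.094)])
W,p=reg(t,235,305,155,218)
rect("tin rim",W[(W[:,2]>.09)&(W[:,2]<.106)])
L=W[W[:,2]>.115]; rect("lid",L)
W2,p2=reg(s,300,355,100,175)
L2=W2[(W2[:,2]>.12)&(W2[:,2]<.3)&(W2[:,0]<.75)]; rect("lid side",L2)
for A in(L2,L):
    c=np.median(A,0); k=A[np.linalg.norm(A-c,axis=1)<.09]; c=k.mean(0); n=np.linalg.svd(k-c,full_matrices=False)[2][2]; print("plane",c,n,np.abs((k-c)@n).mean())
    print("top z",np.percentile(A[:,2],[90,99,100]))
for nm,b in(("cup_a",(310,335,165,192)),("cap",(315,332,211,226)),("teapot",(165,205,140,197)),("pitcher",(415,470,212,248)),("turq",(215,280,227,292))):
    W,p=reg(t,*b); rect(nm,W[W[:,2]>.008])
```

```text
chesttop 2011 [ 0.6662 -0.1896] [0.181  0.2335] 79.89 [[0.5350000262260437, -0.257999986410141], [0.7649999856948853, -0.29899999499320984], [0.796999990940094, -0.12099999934434891], [0.5669999718666077, -0.07999999821186066]] z [0.095 0.099 0.105]
drawer+ 372 [ 0.6652 -0.1898] [0.1814 0.2403] 80.17 [[0.531000018119812, -0.2590000033378601], [0.7680000066757202, -0.30000001192092896], [0.7990000247955322, -0.12099999934434891], [0.5619999766349792, -0.07999999821186066]] z [0.084 0.091 0.094]
tin rim 197 [0.5039 0.1712] [0.1281 0.1613] 10.5 [[0.4259999990463257, 0.23899999260902405], [0.4560000002384186, 0.07999999821186066], [0.5820000171661377, 0.10400000214576721], [0.5519999861717224, 0.2619999945163727]] z [0.092 0.099 0.104]
lid 400 [0.5706 0.1811] [0.0162 0.1584] 10.54 [[0.5479999780654907, 0.25699999928474426], [0.5770000219345093, 0.10199999809265137], [0.5929999947547913, 0.10499999672174454], [0.5640000104904175, 0.25999999046325684]] z [0.126 0.196 0.233]
lid side 1090 [0.571  0.1803] [0.0175 0.164 ] 9.48 [[0.5490000247955322, 0.25999999046325684], [0.5759999752044678, 0
[... 921 characters left out ...]
46 0.1546] 0.48 [[0.49000000953674316, 0.5830000042915344], [0.4909999966621399, 0.42800000309944153], [0.7059999704360962, 0.4300000071525574], [0.7039999961853027, 0.5849999785423279]] z [0.034 0.08  0.11 ]
pitcher 943 [ 0.3492 -0.4516] [0.2189 0.1312] 88.86 [[0.2809999883174896, -0.5600000023841858], [0.4129999876022339, -0.5619999766349792], [0.4169999957084656, -0.34299999475479126], [0.28600001335144043, -0.3409999907016754]] z [0.01  0.125 0.201]
turq 2614 [0.2487 0.276 ] [0.2379 0.2392] 1.37 [[0.12700000405311584, 0.3930000066757202], [0.13300000131130219, 0.15399999916553497], [0.3700000047683716, 0.1589999943971634], [0.36500000953674316, 0.39800000190734863]] z [0.052 0.099 0.106]
```

Request:
{"method": "servo_tool", "body": {
  "rows": [
    [0,0,0,-6,0,0,0],
    [0,0,0,-6,0,0,-9.2],
    [0,0,0,0,0,0,-9.2],
    [0,0,0,0,0,0,-9.2],
    [0,-3.9,-4.1,0,0,0,0]
  ],
  "grip_force": 20
}}

```text
time_s: 0.72
position: [0.205, 0.4941, 0.3165]
orientation: [-0.096, 0.995, -0.001, -0.001]
wrist_force: [1.4, -0.4, -1.0]
grip_width: -0.0001
finger_force: 0.0
```

Request:
{"method": "servo_tool", "body": {
  "rows": [
    [0,-3.9,-4.1,0,0,0,0],
    [0,-3.9,-4.1,0,0,0,0],
    [0,-3.9,-4.1,0,0,0,0],
    [0,-3.9,-4.1,0,0,0,0],
    [0,-3.9,-4.1,0,0,0,0]
  ]
}}

```text
time_s: 1.35
position: [0.437, 0.3263, 0.3175]
orientation: [-0.093, 0.996, -0.0, -0.0]
wrist_force: [0.8, 0.9, -0.5]
grip_width: -0.0001
finger_force: 0.0
```

Request:
{"method": "servo_tool", "body": {
  "rows": [
    [0,-3.9,-4.1,0,0,0,0],
    [0,-3.9,-4.1,0,0,0,0],
    [0,-3.9,-4.1,0,0,0,0],
    [0,-3.9,-4.1,0,0,0,0],
    [0,0,0,0,0,0,0]
  ]
}}

```text
time_s: 1.98
position: [0.6222, 0.1926, 0.3141]
orientation: [-0.091, 0.996, -0.001, -0.002]
wrist_force: [-0.8, 0.6, 0.1]
grip_width: -0.0
finger_force: 0.0
```

Run:
```python
from h import *
o=r.get_obs(); print(o["position"],o["orientation"],o["joint_positions"])
p,W=cam("side"); save("s1.png",cv2.resize(p[20:260,180:500],None,fx=2.4,fy=2.4))
```

```text
[0.62220262 0.19261844 0.31406546] [-9.07929692e-02  9.95866981e-01 -7.16714568e-04 -2.25360502e-03] [ 3.00445158e-01  4.81425752e-01  9.01430252e-01  1.99550762e+00
 -4.64591812e-04  1.18609393e-01]
```

View pics/s1.png

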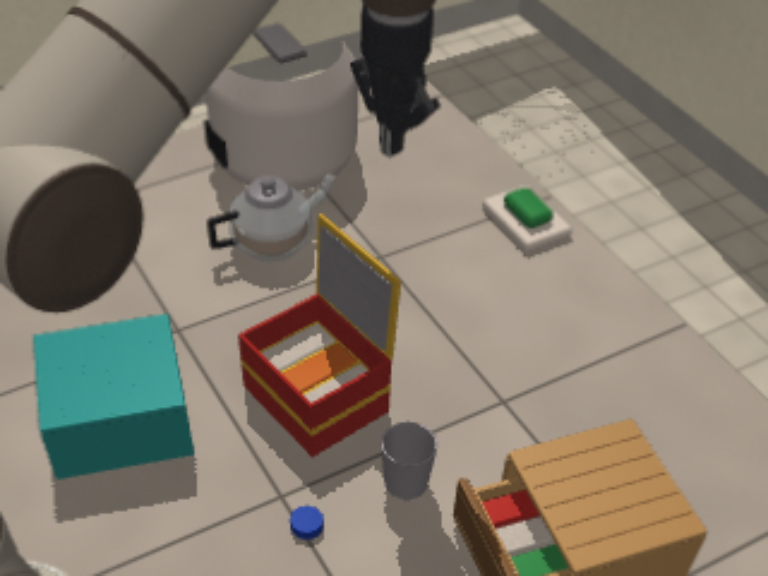

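The fingertips hang above and behind the lid, at (390,145) in the crop, and the space there is clear. Next I descend behind the lid.

Request:
{"method": "servo_tool", "body": {
  "rows": [
    [0,0,0,3.8,0,0,0],
    [0,0,0,3.8,0,0,0],
    [0,0,0,3.5,0,0,0],
    [0,0,0,0,0,0,0],
    [0,0,0,0,0,0,0]
  ]
}}

```text
time_s: 2.65
position: [0.6192, 0.1959, 0.2091]
orientation: [-0.093, 0.996, 0.0, 0.001]
wrist_force: [0.1, 0.4, 1.0]
grip_width: -0.0002
finger_force: 0.0
```

Request:
{"method": "servo_tool", "body": {
  "rows": [
    [0,1,0,0,0,0,0],
    [0,1,0,0,0,0,0],
    [0,0.5,0,0,0,0,0],
    [0,0.5,0,0,0,0,0],
    [0,0,0,0,0,0,0]
  ]
}}

```text
time_s: 3.28
position: [0.5897, 0.1896, 0.207]
orientation: [-0.093, 0.996, 0.0, 0.0]
wrist_force: [0.0, 0.1, 0.9]
grip_width: 0.0001
finger_force: 0.0
```

Request:
{"method": "servo_tool", "body": {
  "rows": [
    [0,0.9,0,0.1,0,0,0],
    [0,0.9,0,0.2,0,0,0],
    [0,0.8,0,0.2,0,0,0],
    [0,0.8,0,0.2,0,0,0],
    [0,0.9,0,0.2,0,0,0]
  ]
}}

```text
time_s: 3.9
position: [0.547, 0.1817, 0.1977]
orientation: [-0.093, 0.996, 0.0, 0.0]
wrist_force: [-0.5, 1.2, -0.2]
grip_width: 0.0002
finger_force: 0.0
```

Run:
```python
from h import *
p,W=cam("side"); save("s2.png",cv2.resize(p[60:260,240:480],None,fx=2.5,fy=2.5))
```

```text
(no output)
```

View pics/s2.png

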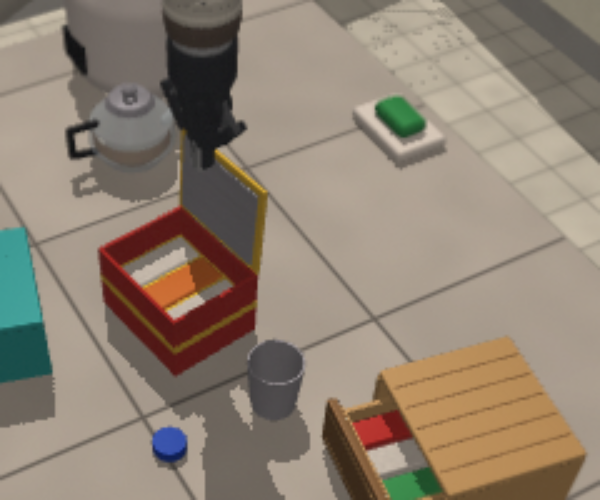

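The tip at (205,160) in the crop seems to cover the lid's inner face, and the lid looks unmoved. I check the geometry before going on.

Run:
```python
from h import *
o=r.get_obs(); print(np.round(o["position"],4),np.round(o["wrist_force"],2))
for n in("side","top"):
    d=optics.read_camera(n); M=R.from_quat(d["orientation"]).as_matrix(); e=np.array(d["eye"])
    pt=np.array([o["position"]]); rv=cv2.Rodrigues(M.T)[0]
    uv=cv2.projectPoints(pt,rv,-M.T@e,np.array(d["mtx"]),np.array(d["dist_coeffs"]))[0].ravel()
    print(n,"eye",e.round(3),"tcp px",uv.round(1))
p,W=cam("side"); np.savez("s3.npz",p=p,W=W)
sub=W[100:175,300:355]; pp=p[100:175,300:355].astype(int)
dark=(pp.max(-1)<60); print("dark pts low",)
D=sub[dark&(sub[...,2]>.12)]; D=D[(D[:,0]<.75)]
i=np.argsort(D[:,2])[:8]; print(D[i].round(3))
yel=(pp[...,0]>120)&(pp[...,2]<80)&(pp[...,1]>80)
Y=sub[yel]; Y=Y[(Y[:,2]>.11)]; print("yellow",np.nanpercentile(Y,[5,50,95],axis=0).round(3))
L=sub[(~dark)&(sub[...,2]>.12)&(sub[...,0]<.7)]; c=np.nanmedian(L,0); L=L[np.linalg.norm(L-c,axis=1)<.08]; c=L.mean(0); print("plane",c.round(3),np.linalg.svd(L-c,full_matrices=False)[2][2].round(3))
for v in range(112,140,3): print(v,[tuple(W[v,u].round(3)) for u in (316,320,324,328)])
```

```text
[0.5462 0.1815 0.1977] [1.61 1.02 0.58]
side eye [ 0.089 -0.674  1.059] tcp px [320.2 134.3]
top eye [ 0.345 -0.016  1.812] tcp px [264.5 173.3]
dark pts low
[[0.568 0.199 0.208]
 [0.563 0.259 0.224]
 [0.549 0.175 0.23 ]
 [0.557 0.172 0.236]
 [0.541 0.173 0.238]
 [0.536 0.176 0.238]
 [0.541 0.168 0.238]
 [0.548 0.167 0.24 ]]
yellow [[0.558 0.103 0.15 ]
 [0.581 0.145 0.231]
 [0.59  0.259 0.234]]
plane [0.571 0.159 0.179] [-0.981 -0.191  0.037]
112 [(np.float64(0.534), np.float64(0.185), np.float64(0.284)), (np.float64(0.535), np.float64(0.162), np.float64(0.3)), (np.float64(0.555), np.float64(0.174), np.float64(0.283)), (np.float64(0.545), np.float64(0.133), np.float64(0.316))]
115 [(np.float64(0.533), np.float64(0.183), np.float64(0.275)), (np.float64(0.537), np.float64(0.165), np.float64(0.286)), (np.float64(0.539), np.float64(0.146), np.float64(0.298)), (np.float64(0.544), np.float64(0.131), np.float64(0.308))]
118 [(np.float64(0.537), np.float64(0.19), np.float64(0.257)), (np.float64(0.537), np.float64(0.165), np.float64(0.275)), (np.float64(0.54), np.float64(0.148), np.float64(0.
[... 1040 characters left out ...]
.559), np.float64(0.233), np.float64(0.158)), (np.float64(0.562), np.float64(0.213), np.float64(0.172)), (np.float64(0.566), np.float64(0.194), np.float64(0.185)), (np.float64(0.569), np.float64(0.175), np.float64(0.198))]
136 [(np.float64(0.557), np.float64(0.23), np.float64(0.148)), (np.float64(0.562), np.float64(0.213), np.float64(0.16)), (np.float64(0.565), np.float64(0.192), np.float64(0.175)), (np.float64(0.569), np.float64(0.174), np.float64(0.187))]
139 [(np.float64(0.557), np.float64(0.23), np.float64(0.135)), (np.float64(0.562), np.float64(0.213), np.float64(0.147)), (np.float64(0.564), np.float64(0.191), np.float64(0.163)), (np.float64(0.57), np.float64(0.175), np.float64(0.174))]
```

Run:
```python
from h import *
d=optics.read_camera("side"); M=R.from_quat(d["orientation"]).as_matrix(); e=np.array(d["eye"])
pj=lambda P:cv2.projectPoints(np.array(P,float),cv2.Rodrigues(M.T)[0],-M.T@e,np.array(d["mtx"]),np.array(d["dist_coeffs"]))[0].reshape(-1,2)
a=pj([[.6222,.1926,.314],[.6222,.1926,.334],[.6222,.1926,.354]]); print("s1 crop px",((a-[180,20])*2.4).round(0).tolist())
a=pj([[.16,.526,.198],[.16,.526,.238]]); print("start px",a.round(0).tolist())
s=np.load("side0.npz"); W=s["W"]; reg=W[0:130,120:175].reshape(-1,3); k=(abs(reg[:,0]-.16)<.08)&(abs(reg[:,1]-.526)<.09)&(reg[:,2]>.06)&(reg[:,2]<.4); q=reg[k]; print("start lowest",q[np.argsort(q[:,2])[:12]].round(3).tolist())
o=r.get_obs(); print(o["position"].round(4))
W=np.load("s3.npz")["W"]; reg=W[60:150,290:360].reshape(-1,3); k=(abs(reg[:,0]-.546)<.025)&(abs(reg[:,1]-.181)<.03)&(reg[:,2]>.21); q=reg[k]; h=np.argsort(q[:,2])[:25]; print("now lowest",q[h].round(3).tolist())
```

```text
s1 crop px [[388.0, 174.0], [389.0, 160.0], [390.0, 146.0]]
start px [[162.0, 109.0], [158.0, 99.0]]
start lowest [[0.146, 0.479, 0.243], [0.175, 0.566, 0.243], [0.152, 0.476, 0.243], [0.178, 0.564, 0.244], [0.172, 0.566, 0.245], [0.149, 0.474, 0.246], [0.153, 0.477, 0.246], [0.182, 0.564, 0.246], [0.169, 0.564, 0.247], [0.138, 0.479, 0.247], [0.15, 0.477, 0.247], [0.179, 0.564, 0.247]]
[0.5478 0.1818 0.1979]
now lowest [[0.569, 0.169, 0.211], [0.567, 0.185, 0.211], [0.568, 0.179, 0.211], [0.567, 0.19, 0.212], [0.57, 0.176, 0.213], [0.569, 0.187, 0.213], [0.568, 0.192, 0.213], [0.57, 0.17, 0.214], [0.569, 0.164, 0.215], [0.571, 0.173, 0.215], [0.568, 0.179, 0.215], [0.57, 0.177, 0.216], [0.568, 0.186, 0.217], [0.57, 0.159, 0.218], [0.568, 0.18, 0.218], [0.57, 0.189, 0.219], [0.57, 0.178, 0.219], [0.569, 0.181, 0.221], [0.57, 0.183, 0.223], [0.569, 0.188, 0.224], [0.57, 0.171, 0.224], [0.549, 0.175, 0.23], [0.541, 0.173, 0.23], [0.571, 0.191, 0.231], [0.569, 0.187, 0.232]]
```

The reported TCP reads about 34 mm lower than where the fingertips really are, in all three views. The fingers therefore passed just over the lid. I go back up and behind it, then descend further, taking true tip z as reported z + 0.034.

Request:
{"method": "servo_tool", "body": {
  "rows": [
    [0,0,0,-2.5,0,0,0],
    [0,0,0,-2.5,0,0,0],
    [0,-3.5,0,0,0,0,0],
    [0,-3.5,0,0,0,0,0],
    [0,0,0,0,0,0,0]
  ]
}}

```text
time_s: 4.78
position: [0.6182, 0.1949, 0.2452]
orientation: [-0.093, 0.996, -0.0, -0.001]
wrist_force: [-0.0, -0.2, -0.6]
grip_width: -0.0
finger_force: 0.0
```

Request:
{"method": "servo_tool", "body": {
  "rows": [
    [0,0,0,3,0,0,0],
    [0,0,0,3,0,0,0],
    [0,0,0,2.2,0,0,0],
    [0,0,0,0,0,0,0],
    [0,0,0,0,0,0,0]
  ]
}}

```text
time_s: 5.4
position: [0.6166, 0.1948, 0.1672]
orientation: [-0.093, 0.996, 0.0, 0.001]
wrist_force: [-0.1, -0.5, 1.0]
grip_width: -0.0
finger_force: 0.0
```

Run:
```python
from h import *
p,W=cam("side"); save("s4.png",cv2.resize(p[60:220,250:410],None,fx=3,fy=3))
np.savez("s4.npz",W=W)
```

```text
(no output)
```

View pics/s4.png

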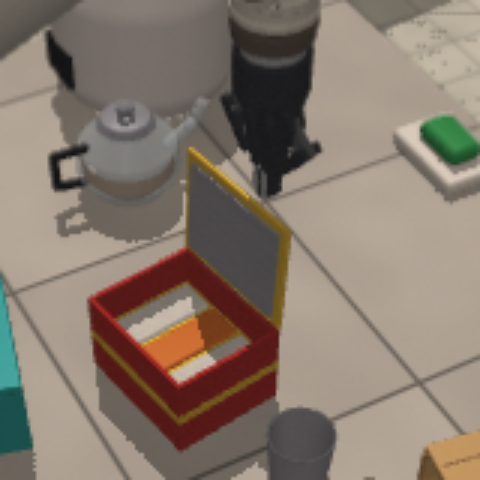

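The tip, near (265,195) in the crop, is now partly hidden by the lid edge, so it is behind the lid. I push.

Request:
{"method": "servo_tool", "body": {
  "rows": [
    [0,1.2,0,0,0,0,0],
    [0,1,0,0,0,0,0],
    [0,1,0,0,0,0,0],
    [0,1,0,0.1,0,0,0],
    [0,1,0,0.1,0,0,0]
  ]
}}

```text
time_s: 6.08
position: [0.5648, 0.1851, 0.164]
orientation: [-0.093, 0.996, 0.0, 0.0]
wrist_force: [1.5, 1.1, 0.6]
grip_width: 0.0001
finger_force: 0.6
```

```bash
cat >> h.py <<'E'
def lid(n="side"):
    p,W=cam(n); s=(W[...,2]>.108)&(W[...,2]<.26)&(W[...,0]>.4)&(W[...,0]<.63)&(W[...,1]>.08)&(W[...,1]<.28)
    f=p.astype(int); g=s&(f.max(-1)>70)
    A=W[g]; print(n,"lid pts",len(A),"top z",np.percentile(A[:,2],98).round(3)); c=np.median(A,0)
    for _ in range(4):
        m=np.linalg.svd(A-c,full_matrices=False)[2][2]; k=np.abs((A-c)@m)<.006; A=A[k] if k.sum()>30 else A; c=A.mean(0)
    m*=np.sign(m[0]); print(" c",c.round(3),"n",m.round(3),"angle",round(np.arctan2(np.hypot(m[0],m[1]),m[2]),3))
    return p,W
E
python3 - <<'E'
from h import *
print(r.get_obs()["position"].round(4)); lid()
E
```

```text
[0.5648 0.1851 0.164 ]
side lid pts 328 top z 0.233
 c [0.552 0.157 0.198] n [0.97  0.166 0.175] angle 1.395
```

Request:
{"method": "servo_tool", "body": {
  "rows": [
    [0,1.7,0,0.4,0,0,0],
    [0,1.6,0,0.7,0,0,0],
    [0,1.4,0,0.9,0,0,0],
    [0,1.3,0,1.2,0,0,0],
    [0,0,0,0,0,0,0]
  ]
}}

```text
time_s: 6.75
position: [0.5053, 0.1737, 0.1312]
orientation: [-0.093, 0.996, -0.0, -0.001]
wrist_force: [0.7, -0.5, 0.6]
grip_width: 0.0002
finger_force: 0.0
```

Run:
```python
from h import *
print(r.get_obs()["position"].round(4)); lid();p,W=lid("top"); save("t5.png",cv2.resize(p[100:260,200:420],None,fx=3,fy=3))
```

```text
[0.5053 0.1737 0.1312]
side lid pts 679 top z 0.192
 c [0.511 0.157 0.152] n [0.591 0.09  0.801] angle 0.641
top lid pts 293 top z 0.186
 c [0.53  0.117 0.144] n [0.6   0.076 0.797] angle 0.649
```

View pics/t5.png

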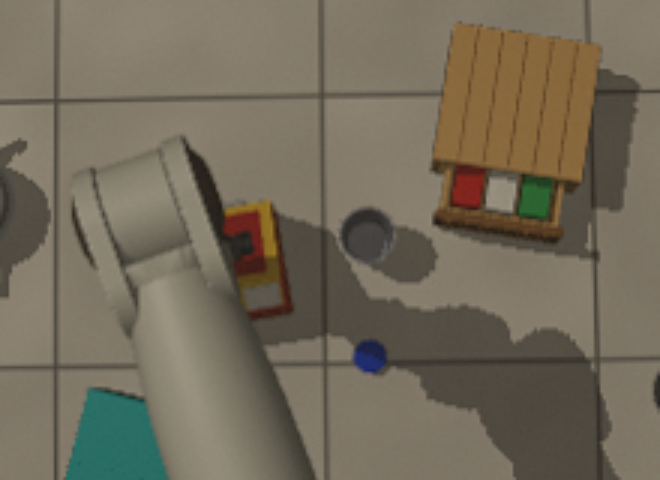

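The lid is at about 37 degrees, with its outer face up and the fingertips on it at (240,245). I keep lowering it.

Request:
{"method": "servo_tool", "body": {
  "rows": [
    [0,0.8,0,1.1,0,0,0],
    [0,0.8,0,1.4,0,0,0],
    [0,0.5,0,1.5,0,0,0],
    [0,0.2,0,0.7,0,0,0],
    [0,0,0,0,0,0,0]
  ]
}}

```text
time_s: 7.48
position: [0.4839, 0.1697, 0.0848]
orientation: [-0.093, 0.996, -0.0, -0.0]
wrist_force: [-0.3, -0.8, 0.4]
grip_width: -0.0001
finger_force: 0.0
```

Run:
```python
from h import *
o=r.get_obs();print(o["position"].round(4),o["wrist_force"].round(2))
p,W=cam("side"); s=(W[...,2]>.09)&(W[...,2]<.26)&(W[...,0]>.4)&(W[...,0]<.6)&(W[...,1]>.08)&(W[...,1]<.27)
f=p.astype(int); A=W[s&(f[...,0]>1.5*f[...,2])&(f[...,0]>60)]; c=A.mean(0); m=np.linalg.svd(A-c,full_matrices=False)[2][2]; print(len(A),c,m*np.sign(m[2]))
h=(A-[.568,.183,0])@np.array([.982,.187,0]); 
for a in range(-14,2,2): k=(h>a/100)&(h<a/100+.02); print(a,k.sum(),np.median(A[k,2]).round(4) if k.any() else "")
```

```text
[0.4839 0.1697 0.0848] [-0.31 -0.79  0.37]
1402 [0.49646519 0.14848574 0.11198226] [ 0.06287404 -0.01415551  0.99792108]
-14 247 0.1152
-12 261 0.1183
-10 236 0.1164
-8 172 0.1135
-6 156 0.1107
-4 154 0.1083
-2 163 0.106
0 13 0.103
```

Request:
{"method": "servo_tool", "body": {
  "rows": [
    [0,0.1,0,0.4,0,0,0],
    [0,0.1,0,0.3,0,0,0],
    [0,0,0,0.2,0,0,0],
    [0,0,0,0.1,0,0,0],
    [0,0,0,0,0,0,0]
  ]
}}

```text
time_s: 8.15
position: [0.4817, 0.1694, 0.0747]
orientation: [-0.093, 0.996, -0.0, -0.0]
wrist_force: [-0.5, 0.0, -0.1]
grip_width: 0.0002
finger_force: 0.0
```

Request:
{"method": "servo_tool", "body": {
  "rows": [
    [0,0,0,0.1,0,0,0],
    [0,0,0,0,0,0,0],
    [0,0,0,0.1,0,0,0],
    [0,0,0,0,0,0,0],
    [0,0,0,0,0,0,0]
  ]
}}

```text
time_s: 8.78
position: [0.4818, 0.1694, 0.0727]
orientation: [-0.093, 0.996, -0.0, -0.0]
wrist_force: [-0.2, 0.3, -0.5]
grip_width: 0.0002
finger_force: 0.0
```

Request:
{"method": "servo_tool", "body": {
  "rows": [
    [0,0,0,0.1,0,0,0],
    [0,0,0,0,0,0,0],
    [0,0,0,0.1,0,0,0],
    [0,0,0,0,0,0,0],
    [0,0,0,0,0,0,0]
  ]
}}

```text
time_s: 9.4
position: [0.4819, 0.1694, 0.0724]
orientation: [-0.093, 0.996, 0.0, 0.001]
wrist_force: [-4.5, -1.1, 11.0]
grip_width: 0.0003
finger_force: 6.2
```

```bash
cat >> h.py <<'E'
def prof():
    o=r.get_obs();print(o["position"].round(4),o["wrist_force"].round(2))
    p,W=cam("side"); s=(W[...,2]>.09)&(W[...,2]<.26)&(W[...,0]>.4)&(W[...,0]<.6)&(W[...,1]>.08)&(W[...,1]<.27)
    f=p.astype(int); A=W[s&(f[...,0]>1.5*f[...,2])&(f[...,0]>60)]
    h=(A-[.568,.183,0])@np.array([.982,.187,0])
    print([(a,np.median(A[(h>a/100)&(h<a/100+.02),2]).round(4)) for a in range(-14,0,2)])
    return p,W
E
python3 -c "
from h import *
prof()"
```

```text
[0.4819 0.1694 0.0724] [-4.49 -1.11 11.02]
[(-14, np.float64(0.1035)), (-12, np.float64(0.105)), (-10, np.float64(0.1053)), (-8, np.float64(0.1052)), (-6, np.float64(0.1054)), (-4, np.float64(0.105)), (-2, np.float64(0.1047))]
```

The lid lies flat at 0.105 m and carries an 11 N press. I lift off and go around to the drawer front.

Request:
{"method": "servo_tool", "body": {
  "rows": [
    [0,0,0,-0.4,0,0,0],
    [0,0,0,-2,0,0,0],
    [0,0,0,-4,0,0,0],
    [0,0,0,0,0,0,10.3],
    [0,0,0,0,0,0,10.3]
  ]
}}

```text
time_s: 10.07
position: [0.4821, 0.1695, 0.1352]
orientation: [0.09, 0.996, 0.0, 0.0]
wrist_force: [-0.6, -0.5, -0.8]
grip_width: -0.0002
finger_force: 0.0
```

Request:
{"method": "servo_tool", "body": {
  "rows": [
    [0,-1.2,-5.3,0,0,0,0],
    [0,-1.2,-5.3,0,0,0,0],
    [0,-1.2,-5.3,0,0,0,0],
    [0,-1.2,-5.3,0,0,0,0],
    [0,-1.2,-5.3,0,0,0,0]
  ]
}}

```text
time_s: 10.7
position: [0.495, -0.1038, 0.1348]
orientation: [0.087, 0.996, -0.0, 0.0]
wrist_force: [0.9, 0.5, -0.3]
grip_width: 0.0003
finger_force: 0.0
```

Request:
{"method": "servo_tool", "body": {
  "rows": [
    [0,-1.0,-5.3,0,0,0,0],
    [0,0,0,0,0,0,0],
    [0,0,0,0,0,0,0],
    [0,0,0,0,0,0,0],
    [0,0,0,0,0,0,0]
  ]
}}

```text
time_s: 11.32
position: [0.496, -0.1549, 0.1349]
orientation: [0.086, 0.996, 0.0, 0.0]
wrist_force: [0.9, 0.1, 0.5]
grip_width: 0.0001
finger_force: 0.0
```

Run:
```python
from h import *
p,W=prof()
s=(W[...,2]>.06)&(W[...,2]<.11)&(W[...,0]>.45)&(W[...,0]<.85)&(W[...,1]<-.05)&(W[...,1]>-.33)
A=W[s]; h=(A-[.5475,-.169,0])@np.array([.985,-.174,0]); l=(A-[.5475,-.169,0])@np.array([.174,.985,0])
print("front h",np.percentile(h,[.5,1,3,5]).round(4),"lat",np.percentile(l,[1,99]).round(4))
o=r.get_obs(); t=o["position"]-[.5475,-.169,0]; print("tcp h,l",t@[.985,-.174,0],t@[.174,.985,0],o["orientation"])
save("s6.png",cv2.resize(p[60:300,260:500],None,fx=2.4,fy=2.4))
```

```text
[ 0.496  -0.1549  0.1349] [0.93 0.05 0.46]
[(-14, np.float64(0.1034)), (-12, np.float64(0.1052)), (-10, np.float64(0.1052)), (-8, np.float64(0.1052)), (-6, np.float64(0.1052)), (-4, np.float64(0.1053)), (-2, np.float64(0.1048))]
front h [-0.0012 -0.0008  0.0002  0.0029] lat [-0.0915  0.0864]
tcp h,l -0.053194673256599254 0.004785309611866462 [ 8.59432203e-02  9.96300032e-01 -1.75650869e-05  8.86870176e-05]
```

View pics/s6.png

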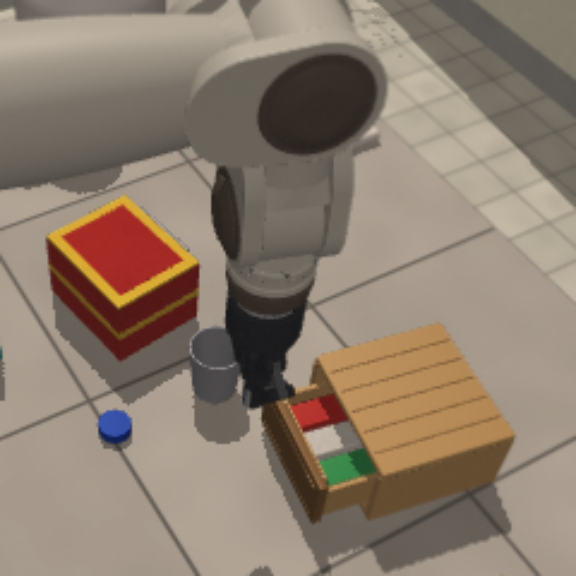

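The tin is shut (red panel flat at (120,250)), and the fingers stand in front of the drawer and above it. I descend and then push.

Request:
{"method": "servo_tool", "body": {
  "rows": [
    [0,0,-0.5,2.5,0,0,0],
    [0,0,0,2.5,0,0,0],
    [0,0,0,2.5,0,0,0],
    [0,0,0,2.4,0,0,0],
    [0,0,0,0,0,0,0]
  ]
}}

```text
time_s: 12.0
position: [0.4938, -0.16, 0.0343]
orientation: [0.086, 0.996, 0.0, -0.002]
wrist_force: [-0.9, 0.9, 0.3]
grip_width: 0.0001
finger_force: 0.0
```

Request:
{"method": "servo_tool", "body": {
  "rows": [
    [0,-1.5,0,0,0,0,0],
    [0,-1.5,0,0,0,0,0],
    [0,-1,0,0,0,0,0],
    [0,-1,0,0,0,0,0],
    [0,0,0,0,0,0,0]
  ]
}}

```text
time_s: 12.62
position: [0.5448, -0.1696, 0.0356]
orientation: [0.087, 0.996, 0.0, -0.0]
wrist_force: [-0.5, -0.1, 0.6]
grip_width: 0.0002
finger_force: 0.0
```

```bash
cat >> h.py <<'E'
def dr():
    p,W=cam("side"); s=(W[...,2]>.06)&(W[...,2]<.11)&(W[...,0]>.45)&(W[...,0]<.85)&(W[...,1]<-.05)&(W[...,1]>-.33)&(p.astype(int).max(-1)>55)
    A=W[s]; h=(A-[.5475,-.169,0])@np.array([.985,-.174,0]); l=(A-[.5475,-.169,0])@np.array([.174,.985,0])
    k=l<-.02
    print("front h",np.percentile(h[k],[.5,1,3]).round(4),"back",np.percentile(h,99).round(4),"lat",np.percentile(l,[1,99]).round(4))
    o=r.get_obs(); t=o["position"]-[.5475,-.169,0]; print("tcp h,l",(t@[.985,-.174,0]).round(4),(t@[.174,.985,0]).round(4),o["position"][2].round(4),o["wrist_force"].round(2))
    return p,W
E
python3 - <<'E'
from h import *
p,W=dr(); save("s7.png",cv2.resize(p[100:300,330:500],None,fx=2.9,fy=2.9))
E
```

```text
front h [0.0087 0.0091 0.0102] back 0.2349 lat [-0.0915  0.0852]
tcp h,l -0.003 -0.001 0.0356 [-0.2  -0.26 -0.17]
```

View pics/s7.png

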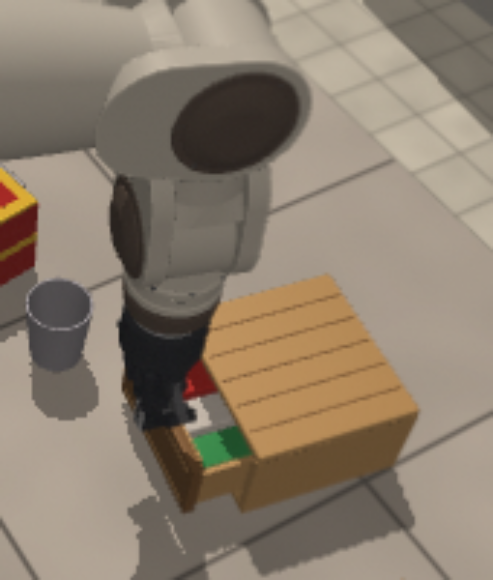

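The drawer front has moved in about 10 mm ahead of the fingers, which touch its outer face. I keep pushing.

Request:
{"method": "servo_tool", "body": {
  "rows": [
    [0,-1,0,0,0,0,0],
    [0,-1,0,0,0,0,0],
    [0,-1,0,0,0,0,0],
    [0,-1,0,0,0,0,0],
    [0,0,0,0,0,0,0]
  ]
}}

```text
time_s: 13.3
position: [0.5845, -0.1766, 0.0357]
orientation: [0.087, 0.996, -0.0, 0.0]
wrist_force: [-0.1, 0.9, -0.1]
grip_width: -0.0001
finger_force: 0.0
```

Request:
{"method": "servo_tool", "body": {
  "rows": [
    [0,-0.5,0,0,0,0,0],
    [0,-0.2,0,0,0,0,0],
    [0,-0.2,0,0,0,0,0],
    [0,0,0,0,0,0,0],
    [0,0,0,0,0,0,0]
  ]
}}

```text
time_s: 13.92
position: [0.5926, -0.178, 0.0359]
orientation: [0.087, 0.996, -0.0, 0.0]
wrist_force: [0.0, -0.0, -0.4]
grip_width: -0.0001
finger_force: 0.0
```

Run:
```python
from h import *
p,W=dr()
```

```text
front h [0.0552 0.0558 0.0569] back 0.2351 lat [-0.0916  0.0837]
tcp h,l 0.0459 -0.001 0.0359 [ 0.07  0.67 -1.3 ]
```

Request:
{"method": "servo_tool", "body": {
  "rows": [
    [0,-0.2,0,0,0,0,0],
    [0,-0.2,0,0,0,0,0],
    [0,-0.1,0,0,0,0,0],
    [0,0,0,0,0,0,0],
    [0,0,0,0,0,0,0]
  ]
}}

```text
time_s: 14.6
position: [0.5975, -0.1789, 0.0357]
orientation: [0.087, 0.996, 0.0, 0.0]
wrist_force: [-0.4, 0.3, -0.3]
grip_width: -0.0
finger_force: 0.0
```

Request:
{"method": "servo_tool", "body": {
  "rows": [
    [0,-0.1,0,0,0,0,0],
    [0,0,0,0,0,0,0],
    [0,-0.1,0,0,0,0,0],
    [0,0,0,0,0,0,0],
    [0,0,0,0,0,0,0]
  ]
}}

```text
time_s: 15.22
position: [0.5994, -0.1792, 0.0358]
orientation: [0.087, 0.996, -0.0, 0.0]
wrist_force: [-0.2, 0.7, -0.7]
grip_width: -0.0
finger_force: 0.2
```

Request:
{"method": "servo_tool", "body": {
  "rows": [
    [0,-0.1,0,0,0,0,0],
    [0,0,0,0,0,0,0],
    [0,-0.1,0,0,0,0,0],
    [0,0,0,0,0,0,0],
    [0,0,0,0,0,0,0]
  ]
}}

```text
time_s: 15.85
position: [0.6014, -0.1795, 0.0358]
orientation: [0.087, 0.996, 0.0, 0.0]
wrist_force: [0.2, 0.5, 0.2]
grip_width: 0.0004
finger_force: 0.2
```

Run:
```python
from h import *
p,W=dr()
```

```text
front h [0.0645 0.065  0.0659] back 0.2355 lat [-0.0915  0.0838]
tcp h,l 0.0549 -0.001 0.0358 [-0.14  0.42  1.09]
```

Request:
{"method": "servo_tool", "body": {
  "rows": [
    [0,-0.1,0,0,0,0,0],
    [0,0,0,0,0,0,0],
    [0,0,0,0,0,0,0],
    [0,-0.05,0,0,0,0,0],
    [0,0,0,0,0,0,0]
  ]
}}

```text
time_s: 16.52
position: [0.6028, -0.1798, 0.0358]
orientation: [0.087, 0.996, -0.0, -0.0]
wrist_force: [-0.8, 0.3, 0.5]
grip_width: -0.0002
finger_force: 0.5
```

Request:
{"method": "servo_tool", "body": {
  "rows": [
    [0,-0.1,0,0,0,0,0],
    [0,0,0,0,0,0,0],
    [0,0,0,0,0,0,0],
    [0,0,0,0,0,0,0],
    [0,0,0,0,0,0,0]
  ]
}}

```text
time_s: 17.15
position: [0.6039, -0.18, 0.0358]
orientation: [0.087, 0.996, -0.0, 0.0]
wrist_force: [-0.4, 0.8, -0.9]
grip_width: 0.0004
finger_force: 0.0
```

Run:
```python
from h import *
p,W=dr()
```

```text
front h [0.0667 0.0673 0.0679] back 0.2348 lat [-0.0914  0.0838]
tcp h,l 0.0574 -0.001 0.0358 [ 0.4  -0.32  0.52]
```

Request:
{"method": "servo_tool", "body": {
  "rows": [
    [0,-0.1,0,0,0,0,0],
    [0,0,0,0,0,0,0],
    [0,0,0,0,0,0,0],
    [0,0,0,0,0,0,0],
    [0,0,0,0,0,0,0]
  ]
}}

```text
time_s: 17.82
position: [0.6042, -0.1801, 0.0358]
orientation: [0.087, 0.996, 0.0, -0.0]
wrist_force: [-5.7, 1.2, 2.0]
grip_width: 0.0002
finger_force: 2.6
```

Run:
```python
from h import *
p,W=dr()
```

```text
front h [0.0675 0.0677 0.0684] back 0.2354 lat [-0.0916  0.0848]
tcp h,l 0.0578 -0.001 0.0358 [-4.78  1.17  4.35]
```

The push met its stop: 6 N, with the tool held short of its command. The drawer is home. I back off straight and rise.

Request:
{"method": "servo_tool", "body": {
  "rows": [
    [0,1,0,0,0,0,0],
    [0,2,0,0,0,0,0],
    [0,2,0,0,0,0,0],
    [0,0,0,-5,0,0,0],
    [0,0,0,-5,0,0,0]
  ]
}}

```text
time_s: 18.5
position: [0.5546, -0.1713, 0.1366]
orientation: [0.087, 0.996, 0.0, -0.0]
wrist_force: [1.8, -1.0, 1.8]
grip_width: 0.0002
finger_force: 0.0
```

Request:
{"method": "servo_tool", "body": {
  "rows": [
    [0,4,0,-5,0,0,0],
    [0,4,0,0,0,0,0],
    [0,0,0,0,0,0,0],
    [0,0,0,0,0,0,0],
    [0,0,0,0,0,0,0]
  ]
}}

```text
time_s: 19.12
position: [0.4781, -0.1579, 0.184]
orientation: [0.087, 0.996, 0.0, -0.0]
wrist_force: [0.4, 1.0, 0.6]
grip_width: -0.0002
finger_force: 0.0
```

Run:
```python
from h import *
prof(); p,W=dr(); save("s8.png",cv2.resize(p[80:320,220:540],None,fx=2.4,fy=2.4))
```

```text
[ 0.4781 -0.1579  0.184 ] [0.43 1.01 0.6 ]
[(-14, np.float64(0.1027)), (-12, np.float64(0.1049)), (-10, np.float64(0.1053)), (-8, np.float64(0.1052)), (-6, np.float64(0.1052)), (-4, np.float64(0.1051)), (-2, np.float64(0.1048))]
front h [0.0672 0.0676 0.0682] back 0.2341 lat [-0.0914  0.0863]
tcp h,l -0.0703 -0.0011 0.184 [ 0.47 -1.06  0.34]
```

View pics/s8.png

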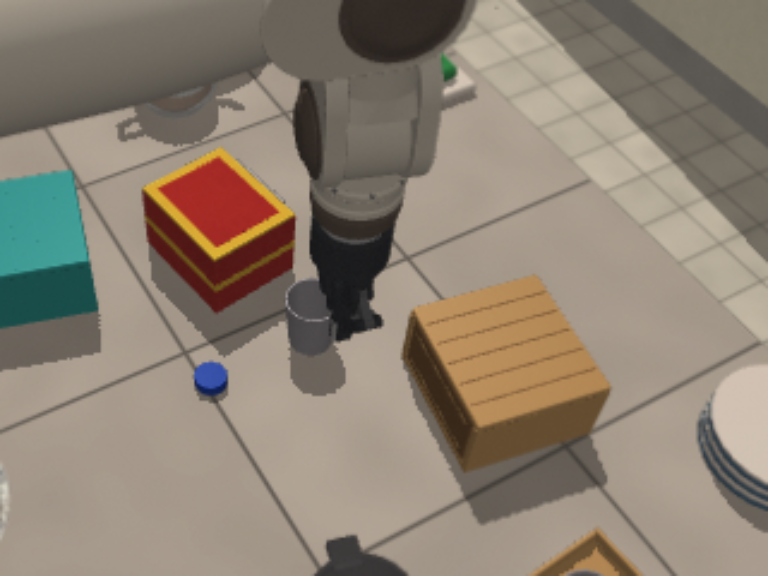

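The view shows the drawer flush in the chest at (440,385), the lid flat on the tin at (220,205), the cup and cap in place, and the arm clear. I hand in.

```bash
python3 -c "
from bench import ticket
print(ticket.hand_in())"
```

```text
the job is handed in; nothing more can be done
None
```

The drawer is pushed fully home and the tin's lid is shut flat, both by pressing only on their outer faces; the chest, tin, cup and cap looked to be where they started, and the job is handed in (no verdict came back).

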